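# Reset a tripped relay and hold the test pen on its output terminal

### The job

Take the test pen out of the tool stand and, gently with its tip, press the relay's recessed reset button fully in and let it spring back. Then set the tip on the relay's terminal screw marked by the arrow, with the pen square to the relay's sloping face and its sprung pin pushed in about half way, and finish while holding it there like that to see whether the output has come live. Leave the other tools and things on the bench where they are.

Things in the scene. Friction and masses are not known exactly. Their poses are not given: they have to be found in the camera images.
- test_pen: single-pole test pen (loose, 70 g), upright, tip down in a hole of the tool stand. Origin on its axis at the handle's shoulder, which rests on the stand's top; z points from tip to cap. Black round handle 16 mm across, z 0 to 86 mm, all free above the stand; steel cap 12 mm across to z 95. Below: grey nose 8 mm across to z -32, then a sprung steel pin 4 mm across with round end
- pin_tip (a point): the end of the pen's contact pin, on the pen's axis, 54 mm beyond the shoulder (pen z -54 mm) when the pin is fully out; the pin slides along the pen's axis
- contact_pin (a joint): how far the pen's sprung contact pin is pushed into the pen, in m: 0 fully out, 0.006 fully in. It starts to move at 2 N and gains 1 N per mm, so 5 N at half way (0.003) and 8 N when fully in; beyond that it is rigid
- relay: grey rail-mounted module, 90 (x) by 44 (y) mm, fixed on the sloping rack, in one of three places 50 mm apart; known by the recessed round hole. Origin at the middle of its back, on the rail; z square out of its face, x up the slope, y along the rail. Raised middle of the face (x -22.5 to 22.5 mm) at z 62; shoulders at both ends at z 42, each with 3 screws at x 33.5 or -33.5, y -14, 0, 14
- reset_hole (a point): middle of the mouth of the reset button's hole, in the relay's raised face at x 4, y 0, z 62 mm of the relay; hole 12 mm diameter, axis along the relay's z; axes as the relay's
- reset_top (a point): middle of the reset button's top, 11 mm diameter, 3 mm below the mouth of the hole when not pressed; it moves with the button
- reset_button (a joint): how far the reset button is pressed, in m: 0 out, 0.003 fully in. It starts to move at 1 N and is fully in at 4 N (the pen's pin then gives 2 mm), and springs back
- test_screw (a point): middle of the top of the screw to test: the middle one of three on the relay's lower shoulder (relay x -33.5, y 0, z 45 mm), marked by a small dark raised arrow on the edge of the raised face, pointing at it. Round head 10 mm across, between ribs 14 mm apart that stand 3 mm above it; the step up to the raised face (17 mm higher) is 11 mm from its middle. Axes as the relay's
- test_terminal: the same screw as a body, fixed in the relay
- rack: fixed sloping aluminium test rack, 150 by 230 mm, carrying a rail with three modules of one outline: the relay, one with a large black dial, one with vent slots. Origin under its middle on the bench, x towards its high edge (away from the robot). It slopes 20 degrees, so the modules' faces lean 20 degrees from level, towards the low edge
- tool_stand: aluminium tool stand, 60 by 140 mm, fixed; its top is 70 mm above the bench with two 10 mm holes 35 mm either side of the middle along its y axis. Origin under its middle on the bench
- nut_driver: nut driver with a bulging wooden handle (25 mm diameter, 74 mm high above the stand), standing in the stand's other hole, 70 mm from the pen. Origin at its handle's underside. Leave it
- multimeter: black hand-held multimeter lying on the bench, 170 by 84 by 45 mm. Origin under its middle. Leave it
- flux_tin: flat round steel tin, 62 mm diameter, 22 mm high. Origin under its middle. Leave it
- jar: small white jar, 48 mm diameter, 70 mm high. Origin under its middle. Leave it
Not all that is in view belongs to the job. What is shaped like the tool_stand but blue or red is not meant.

How it is judged (in metres and radians):
On the way, in this order (a step that is already met when the one before it is completed fails the run):
1. the reset button is pressed fully in by the tip of the test pen, held in the gripper (value of joint reset_button above 0.0023 m and contact force between test_pen and relay above 1 N and distance between pin_tip and reset_top below 0.0065 m and contact force between the fingers and test_pen above 3 N and contact force between test_pen and tool_stand below 0.1 N), for 0.1 s.
2. the button is out again and the pen's tip rests on the marked terminal screw, pen square to the face, pin part way in (distance between pin_tip and test_screw below 0.0065 m and contact force between test_pen and test_terminal above 1 N and contact force between test_pen and relay below 9 N and value of joint contact_pin between 0.0007 and 0.0053 m and angle between the z axis of test_pen and the z axis of test_screw, either way round below 0.14 rad and value of joint reset_button below 0.0006 m and contact force between the fingers and test_pen above 3 N and contact force between test_pen and tool_stand below 0.1 N), for 0.2 s.
At the end, for the whole second after the job is handed in: Pen still gripped, at rest, clear of the stand; its tip presses on the marked screw's head (within 6.5 mm of the middle of its top), pen within 8 degrees of square to the face, pin 0.7 to 5.3 mm in, at most 9 N on the relay, reset button out (all of step 2 and linear speed of test_pen below 0.02 m/s); the arm keeps its last pose, push and grip.
It fails at once if the pen is pushed hard against the relay (over 20 N) (contact force between test_pen and relay above 20 N).
It fails at once if the nut driver is knocked or pushed away (distance of nut_driver from where it was at the start of the episode above 0.03 m).
It fails at once if the multimeter is knocked or pushed away (distance of multimeter from where it was at the start of the episode above 0.03 m).
It fails at once if the tin is knocked or pushed away (distance of flux_tin from where it was at the start of the episode above 0.03 m).
It fails at once if the jar is knocked or pushed away (distance of jar from where it was at the start of the episode above 0.03 m).
It also fails if it takes over 48 s, if anything falls off the work surface, if the arm or the gripper's body presses on something with over 40 N, if the wrist force passes 120 N, or if a joint passes its speed limit or range.

### The arm

A 6-joint arm with a two-finger parallel gripper is mounted at the origin on the work surface. World frame = base frame: x ahead of the robot, y to its left, z up, the work surface at z = 0. Lengths are in m, angles in degrees, forces in N, time in s.
With the tool pointing down it reaches from about 0.3 to 0.75 m from the base axis. Payload 8.5 kg.
Tool frame: the origin (TCP) lies on the mounting face of the last link; the fingertips stand 173 mm ahead of it and the grasp point (between the pads) lies 155 mm ahead of it (env.tips_ahead is the distance from the TCP to the fingertips, in m); z points along the fingers, x is the direction in which the jaws open and shut, and the axes are right-handed (so a half turn about z gives the same grasp; the last joint's range is limited). The gripper opens to 85 mm and grips with 20 to 120 N. Pads are 22 mm wide; open, the fingers measure 114 mm over their backs; the gripper's body (76 mm by 85 mm) begins 54 mm behind the grasp point. The pads swing forward as they close: fully open they stand 13 mm farther back than shut.
Start: joints at [-12.336, 21.807, 74.336, -0, 83.858, -12.336], TCP at [0.55, 0, 0.405] pointing down, gripper open.
Joint ranges: [-178.18, 178.18], [-50.72, 133.34], [12.68, 142.11], [-81.47, 261.47], [9.98, 163.14], [-165.26, 165.26]. Speed limits (degrees/s): [136.94, 136.94, 180, 180, 180, 180].

### API

Orientations are given as a 3x3 rotation matrix whose columns are the frame's x, y, z axes.
In Python, from rig import env gives the robot as it stands. The module is installed in compiled form; this text tells all that it offers.
- The arm moves only by the tool step_arm, never from a script. Its argument "increments" is a list of rows, each an object of numbers: "x", "y", "z": the shift along the tool's x, y, z in cm; "wx", "wy", "wz": the turn, a rotation vector about the tool's x, y, z in rad; "gripper": the finger opening in cm, from 0 to 8.54. A call has 1 to 20 rows; each row shifts and turns the commanded pose from where the row before left it, along the tool's axes as they then stand; what a row does not reach is not made up. A row lasts 1/10 s, in which the tool goes at most 50 mm and 8.59 degrees, less where a joint would pass 70% of its speed; a pose out of reach is approached as far as the arm can. A call with a gripper value outside its range is refused whole. The fingers move at their own pace and stop on an object; "newtons" is the grip in N (left out, the last holds). Time passes only in rows, so rows that do not move let the fingers close. It gives the time, the measured TCP pose, the force and the opening at its end, in the units of the state.
- env.observe(): the state, without advancing time (a new reading comes with each control period).
- env.get_image(name): name is "scene" or "side" or "wrist"; returns a dict with "color" (480x640x3 uint8, blue, green, red), "camera_matrix" (3x3 intrinsics, pixels), "rvec" (rotation vector, rad) and "tvec" (3), from world to camera coordinates, as OpenCV has them. Camera axes: x right, y down, z forward; pixel columns grow to the right and rows downward; lengths in m; the calibration is good to about 2 mm. A picture is of the moment at which its call begins. There is no depth.
- env.close_job(): hands the job in, once; it reports no verdict.
The state is a dict: "time_s": time; "q": joint angles; "qvel": joint speeds; "joint_efforts": joint torques, N m; "position": TCP position; "tool_rot": TCP orientation; "ft_force": force on the tool from outside, world axes, zero at the start; "wrist_torque": the same for the moment, N m; "grip_width": finger opening in m.
Only numpy, scipy, OpenCV 4.12 (cv2) and the standard library are available. Lean on these libraries where they do the work, as an engineer would, in place of code of your own. Each camera call takes 0.05 s, during which the arm holds its last target. There are 200 camera calls.

## Working session

There is one attempt and no reset: what is moved stays moved. The work goes in short steps, Python scripts to look and compute and a tool call to move; the robot and the scene stay as the last step left them, time stands still between calls to the robot, and variables do not carry over. Pictures are saved under pics/ and viewed, about 8 in all and at most 12, crops included, and the job is handed in when it is done.

Besides the shell and the picture viewer there is one more tool, called after "Request:" as name(argument=value, ...) on one line, values as JSON. step_arm: Moves the arm, as the interface text tells. Its arguments: {"type":"object","properties":{"increments":{"type":"array"},"newtons":{"type":"number"}},"required":["increments"]}

```bash
mkdir -p pics; cat > h.py <<'E'
import numpy as np, cv2
from rig import env
def grab(name,fn=None):
    im=env.get_image(name)
    if fn: cv2.imwrite('pics/'+fn,im['color'])
    np.savez('pics/%s.npz'%(fn or name),**{k:np.array(v) for k,v in im.items()})
    return im
def load(fn): return dict(np.load('pics/%s.npz'%fn))
def ray(im,uv):
    R=cv2.Rodrigues(np.array(im['rvec'],float))[0]; t=np.array(im['tvec'],float).ravel()
    p=cv2.undistortPoints(np.array([[uv]],float),np.array(im['camera_matrix']),None).ravel()
    return -R.T@t, R.T@np.array([p[0],p[1],1])
def atz(im,uv,z):
    c,d=ray(im,uv); return c+d*(z-c[2])/d[2]
def proj(im,P):
    return cv2.projectPoints(np.array(P,float).reshape(-1,3),np.array(im['rvec'],float),np.array(im['tvec'],float),np.array(im['camera_matrix'],float),None)[0].reshape(-1,2)
def tri(obs):
    A=0;b=0
    for im,uv in obs:
        c,d=ray(im,uv); d=d/np.linalg.norm(d); M=np.eye(3)-np.outer(d,d); A=A+M; b=b+M@c
    return np.linalg.solve(A,b)
E
python3 - <<'E'
from h import *
for n in('scene','side','wrist'):
    im=grab(n,n+'0.png'); print(n,ray(im,(320,240)),im['camera_matrix'][0])
print(env.observe())
E
```

```text
scene (array([ 1.36896373, -0.16831651,  0.65815764]), array([-0.81176513,  0.22353883, -0.54013448])) [480.09749808   0.         307.66196565]
side (array([ 0.05885908, -0.72734396,  0.77674016]), array([ 0.39783567,  0.68915772, -0.60567183])) [564.6800709   0.        323.7744339]
wrist (array([0.55024927, 0.08279153, 0.37319207]), array([ 0.00519006, -0.30708697, -0.95184068])) [394.28777715   0.         317.21287766]
{'time_s': 0.15, 'q': array([-1.23351360e+01,  2.18331620e+01,  7.43699381e+01, -2.51108853e-03,
        8.38589027e+01, -1.23357161e+01]), 'qvel': array([ 0.02182405,  0.06465897, -0.19993224, -0.08842456, -0.03163077,
        0.01467629]), 'joint_efforts': array([ 1.94521621e-03, -4.48624384e+01, -2.31344014e+01, -1.86937300e-04,
        3.77541786e-03, -1.65174959e-05]), 'position': array([5.49973428e-01, 5.91870795e-06, 4.04272268e-01]), 'tool_rot': array([[ 9.99999431e-01,  1.47365266e-05, -1.06647847e-03],
       [ 1.49376835e-05, -9.99999982e-01,  1.88610121e-04],
       [-1.06647567e-03, -1.88625944e-04, -9.99999414e-01]]), 'ft_force': array([-0.68479475,  0.94440045,  1.12363751]), 'wrist_torque': array([ 0.02045695, -0.00796861, -0.05296546]), 'grip_width': 0.08548053227650763}
```

View pics/scene0.png

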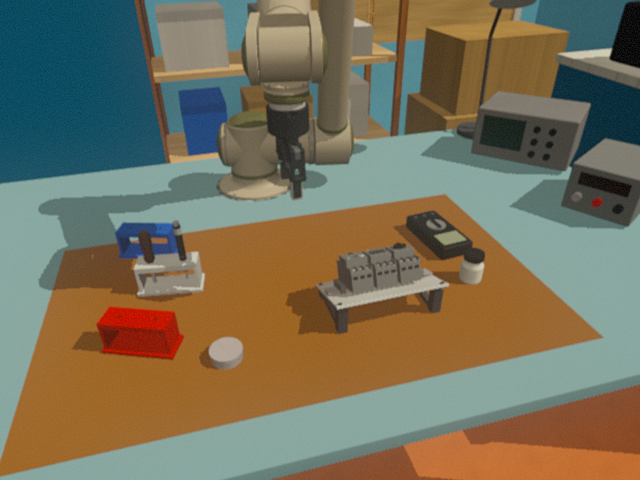

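View pics/side0.png

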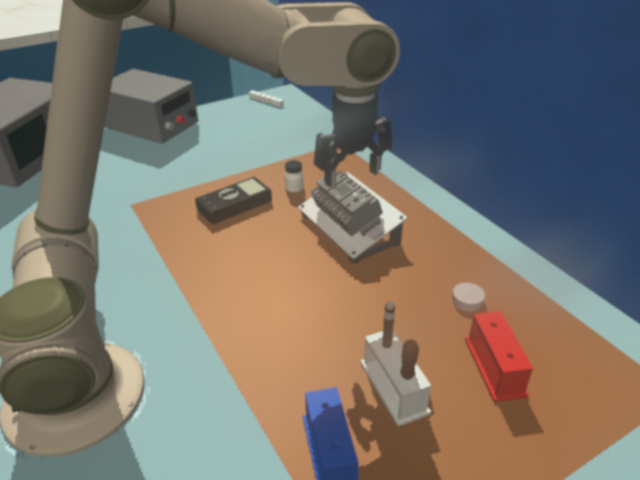

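Scene: the stand is the grey-white one at about (170,270). The pen, black with a steel cap, is at (178,240) and the nut driver, brown and bulging, at (147,248). The blue stand (150,240) and the red one (140,332) are decoys. Side: pen at (388,325), nut driver at (408,360), rack at (352,215). Next I'll view one enlarged montage to confirm these.

```bash
python3 - <<'E'
from h import *
s=load('scene0.png')['color'];d=load('side0.png')['color'];w=load('wrist0.png')['color']
def c(i,x,y,W,H): return cv2.resize(i[y:y+H,x:x+W],(400,300),interpolation=cv2.INTER_CUBIC)
m=np.vstack([np.hstack([c(s,110,210,120,90),c(d,340,290,120,90+0)]),np.hstack([c(s,320,235,133,100),cv2.resize(w,(400,300))])])
cv2.imwrite('pics/m1.png',m)
E
```

```text
(no output)
```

View pics/m1.png

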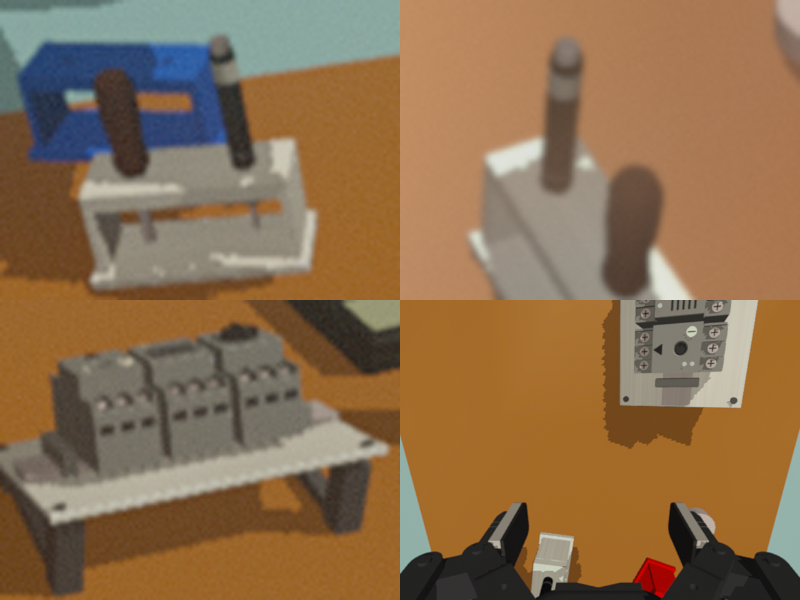

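Wrist montage panel (lower right): the relay is the module with the dark round hole at wrist pixel about (448,77), its arrow at (411,80) pointing to the low side. It is the end module on the -y side. The pen (steel ring and cap) is confirmed at scene (176,222) and side (390,303).

```bash
python3 - <<'E'
from h import *
s=load('scene0.png');d=load('side0.png');w=load('wrist0.png')
print('cap',tri([(s,(175.7,221.5)),(d,(390.1,302.5))]),'sho',tri([(s,(182.9,259.8)),(d,(387.1,346.4))]))
f=lambda x,y:((x-400)*1.6,(y-300)*1.6)
for n,p,z in [('cap s',s,0)][:0]: pass
for im,u,z in((s,(182.9,259.0),.07),(d,(387.1,346.0),.07),(s,(175.7,222),.163),(d,(390.1,303),.163)): print(atz(im,u,z))
for n,p in dict(hole=(680,348),arrow=(657,350),pl_lowcorner=(626,399),pl_highcorner=(733,401)).items(): print(n,atz(w,f(*p),.13))
# stand top corners scene, side
g=lambda x,y:(110+x*.3,210+y*.3)
for p in [(110,150),(298,140),(78,195),(290,185)]: print('stand',atz(s,g(*p),.07))
# wider crop of wrist rack
cv2.imwrite('pics/w1.png',cv2.resize(w['color'][0:200,330:590],(780,600),interpolation=cv2.INTER_CUBIC))
E
```

```text
cap [ 0.47222024 -0.2279298   0.1643952 ] sho [ 0.47126778 -0.22983461  0.06718654]
[ 0.47261081 -0.229573    0.07      ]
[ 0.47013264 -0.23088329  0.07      ]
[ 0.47302677 -0.22897864  0.163     ]
[ 0.47249582 -0.22641085  0.163     ]
hole [0.62407832 0.10171844 0.13      ]
arrow [0.60331694 0.1000507  0.13      ]
pl_lowcorner [0.57665907 0.05623543 0.13      ]
pl_highcorner [0.68053034 0.05431282 0.13      ]
stand [ 0.43140061 -0.31407489  0.07      ]
stand [ 0.4553368  -0.19315677  0.07      ]
stand [ 0.47846938 -0.33235063  0.07      ]
stand [ 0.50603147 -0.20155161  0.07      ]
```

View pics/w1.png

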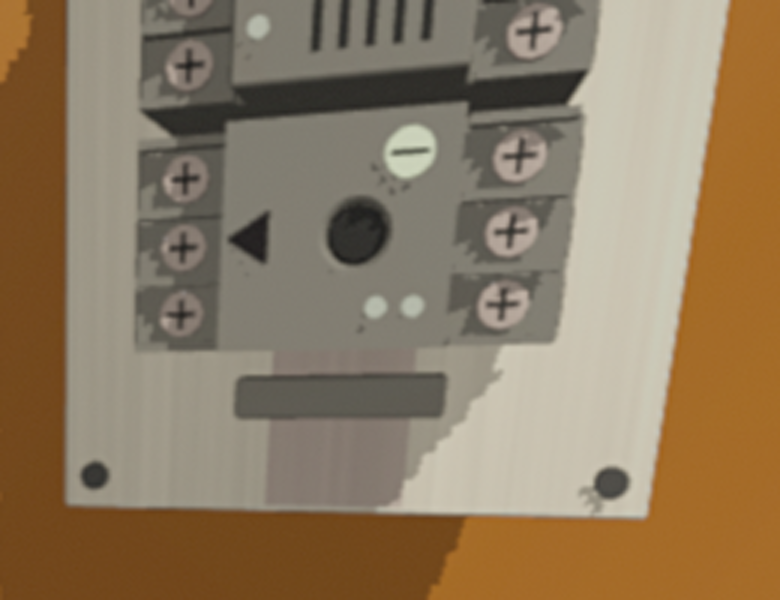

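Crop: the relay hole is at crop (358,232), with the lower screws at (184,179), (182,247) and (181,314). The arrow (250,238) points at the middle one. Now I'll fit the relay pose.

```bash
cat > fit.py <<'E'
from h import *
from scipy.optimize import least_squares
from scipy.spatial.transform import Rotation as Ro
obj=np.array([(-33.5,14,45),(-33.5,0,45),(-33.5,-14,45),(33.5,14,45),(33.5,0,45),(33.5,-14,45),(4,0,62)])/1e3
def fit(views,tilt=None,**k):
    def P(v,o): 
        R=Ro.from_euler('ZY',[v[3],-(v[4] if tilt is None else tilt)],degrees=True).as_matrix(); return o@R.T+v[:3],R
    r=lambda v: np.concatenate([(proj(im,P(v,ob)[0])-px).ravel() for im,ob,px in views])
    x0=[.62,.1,.06,0,20][:5 if tilt is None else 4]
    s=least_squares(r,x0,loss='soft_l1'); return s.x,P(s.x,obj),np.sqrt(np.mean(s.fun**2)),s
E
python3 - <<'E'
from fit import *
w=load('wrist0.png')
px=np.array([(184,179),(182,247),(181,314),(518,155),(511,232),(503,304),(358,232),(188,65),(533,30)],float)/3+[330-1/3,-1/3]
ob=np.vstack([obj,[[-.0335,.036,.045],[.0335,.036,.045]]])
for t in (None,20.):
    x,(P,R),e,s=fit([(w,ob,px)],t); print(x,e,'screw',P[1],'hole',P[6]); print(R)
    print(s.fun.reshape(-1,2).round(1).tolist())
    # project onto side & scene
    print(proj(load('side0.png'),P[[1,6]]),proj(load('scene0.png'),P[[1,4,6]]))
E
```

```text
[ 0.64468571  0.10294026  0.05628851  1.57621042 18.50335469] 0.1996697378687592 screw [0.59865371 0.1016736  0.08833068] hole [0.62880861 0.10250337 0.11635287]
[[ 0.94794626 -0.02750659 -0.3172401 ]
 [ 0.02608464  0.99962162 -0.0087295 ]
 [ 0.31736018  0.          0.94830508]]
[[0.1, -0.2], [0.1, 0.2], [-0.2, 0.1], [0.4, 0.1], [-0.1, -0.4], [-0.2, -0.2], [-0.1, 0.3], [-0.1, -0.1], [0.0, 0.2]]
[[344.46186574 215.8599753 ]
 [356.38859276 200.55392341]] [[347.27290965 258.97095377]
 [358.81758038 267.84495184]
 [352.79940681 255.66463437]]
[0.64568555 0.10292091 0.05681996 1.47554225] 0.30907291034980594 screw [0.59883048 0.10171398 0.08764846] hole [0.62824485 0.10247166 0.11644899]
[[ 0.93938103 -0.02575022 -0.34190673]
 [ 0.0241973   0.99966841 -0.0088071 ]
 [ 0.34202014  0.          0.93969262]]
[[0.3, -0.1], [0.2, 0.2], [-0.2, 0.1], [0.4, -0.0], [-0.1, -0.4], [-0.2, -0.1], [-1.0, 0.3], [0.1, 0.1], [0.2, -0.0]]
[[344.51764831 216.08875508]
 [356.17631661 200.5999554 ]] [[347.3122108  259.28563332]
 [358.72248956 267.33004875]
 [352.69224738 255.47277167]]
```

Request:
step_arm(increments=[{"x": -0.3,"y": 1,"gripper": 5.5},{"x": -0.7,"y": 2},{"x": -0.7,"y": 2},{"x": -0.7,"y": 2},{"x": -0.7,"y": 2},{"x": -0.7,"y": 2},{"x": -0.7,"y": 2},{"x": -0.7,"y": 2},{"x": -0.7,"y": 2},{"x": -0.7,"y": 2},{"x": -0.7,"y": 2},{"x": -0.5,"y": 1},{"y": 0.9},{}], newtons=40)

```text
invalid input at $.increments[0]: expected keys x, y, z, wx, wy, wz, gripper
```

```bash
python3 - <<'E'
from h import *
w=grab('wrist','w2.png');s=grab('side','side2.png');o=env.observe(); print(o['position'],o['grip_width'],o['time_s'])
print(proj(w,[[.472,-.229,.165],[.472,-.229,.07]]))
cv2.imwrite('pics/m2.png',np.hstack([cv2.resize(w['color'],(400,300)),cv2.resize(s['color'][230:380,290:490],(400,300))]))
E
```

```text
[ 5.49986636e-01 -1.23961561e-05  4.04434177e-01] 0.08547865700522402 0.25
[[214.2489769  548.06283683]
 [238.27658897 446.98842019]]
```

View pics/m2.png

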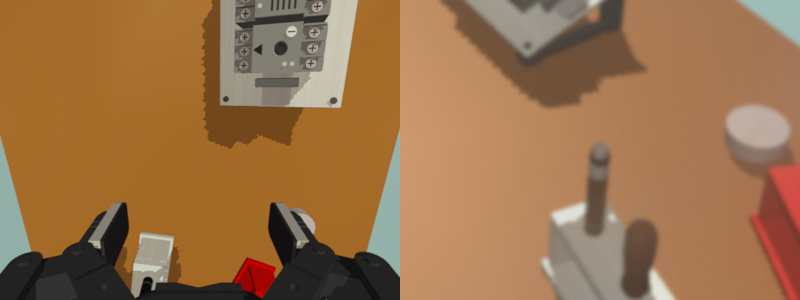

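The move was refused because every row needs all the keys. The picture shows nothing has moved, so I'm resending it in full.

Request:
step_arm(increments=[{"x": -0.3,"y": 1,"z": 0,"wx": 0,"wy": 0,"wz": 0,"gripper": 5.5},{"x": -0.7,"y": 2,"z": 0,"wx": 0,"wy": 0,"wz": 0,"gripper": 5.5},{"x": -0.7,"y": 2,"z": 0,"wx": 0,"wy": 0,"wz": 0,"gripper": 5.5},{"x": -0.7,"y": 2,"z": 0,"wx": 0,"wy": 0,"wz": 0,"gripper": 5.5},{"x": -0.7,"y": 2,"z": 0,"wx": 0,"wy": 0,"wz": 0,"gripper": 5.5},{"x": -0.7,"y": 2,"z": 0,"wx": 0,"wy": 0,"wz": 0,"gripper": 5.5},{"x": -0.7,"y": 2,"z": 0,"wx": 0,"wy": 0,"wz": 0,"gripper": 5.5},{"x": -0.7,"y": 2,"z": 0,"wx": 0,"wy": 0,"wz": 0,"gripper": 5.5},{"x": -0.7,"y": 2,"z": 0,"wx": 0,"wy": 0,"wz": 0,"gripper": 5.5},{"x": -0.7,"y": 2,"z": 0,"wx": 0,"wy": 0,"wz": 0,"gripper": 5.5},{"x": -0.7,"y": 2,"z": 0,"wx": 0,"wy": 0,"wz": 0,"gripper": 5.5},{"x": -0.5,"y": 1,"z": 0,"wx": 0,"wy": 0,"wz": 0,"gripper": 5.5},{"x": -0.3,"y": 0.9,"z": 0,"wx": 0,"wy": 0,"wz": 0,"gripper": 5.5},{"x": 0,"y": 0,"z": 0,"wx": 0,"wy": 0,"wz": 0,"gripper": 5.5}], newtons=40)

```text
time_s: 1.65
position: [0.4687, -0.2297, 0.4047]
tool_rot: [[1.0, -0.001, -0.0], [-0.001, -1.0, -0.0], [-0.0, 0.0, -1.0]]
ft_force: [0.0, 0.1, -0.9]
grip_width: 0.055
```

```bash
python3 - <<'E'
from h import *
w=grab('wrist','w3.png');s=grab('side','side3.png');o=env.observe(); print(o['position'],o['grip_width'],o['time_s'])
print(proj(w,[[.472,-.229,.165],[.472,-.229,.07]]),proj(s,[[.472,-.229,.165],[.472,-.229,.07]]))
cv2.imwrite('pics/m3.png',np.hstack([cv2.resize(w['color'],(400,300)),cv2.resize(s['color'][230:380,290:490],(400,300))]))
E
```

```text
[ 0.46903254 -0.22868207  0.40474084] 0.05496496631085465 1.75
[[322.7773648  264.5896027 ]
 [321.25994058 220.86807594]] [[390.90866813 303.16513487]
 [387.34444486 344.82588175]]
```

View pics/m3.png

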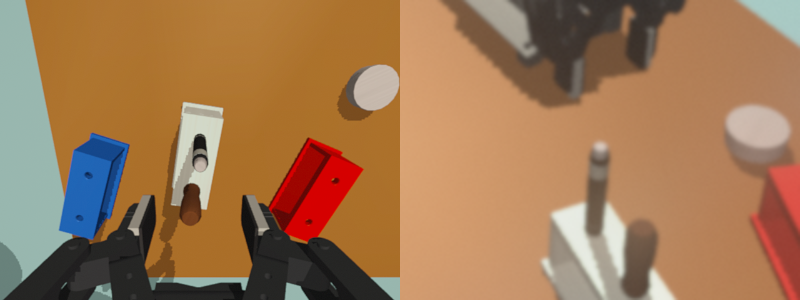

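Wrist: the pen cap is at (320,266) and the shoulder at (322,219), within about 2 mm of my estimate. The nut driver sits at (306,325), clear of the jaws. Next: descend and grip.

Request:
step_arm(increments=[{"x": 0.2,"y": 0,"z": 1,"wx": 0,"wy": 0,"wz": 0,"gripper": 5.5},{"x": 0,"y": 0,"z": 2,"wx": 0,"wy": 0,"wz": 0,"gripper": 5.5},{"x": 0,"y": 0,"z": 2,"wx": 0,"wy": 0,"wz": 0,"gripper": 5.5},{"x": 0,"y": 0,"z": 2,"wx": 0,"wy": 0,"wz": 0,"gripper": 5.5},{"x": 0,"y": 0,"z": 2,"wx": 0,"wy": 0,"wz": 0,"gripper": 5.5},{"x": 0,"y": 0,"z": 2,"wx": 0,"wy": 0,"wz": 0,"gripper": 5.5},{"x": 0,"y": 0,"z": 1,"wx": 0,"wy": 0,"wz": 0,"gripper": 5.5},{"x": 0,"y": 0,"z": 0.7,"wx": 0,"wy": 0,"wz": 0,"gripper": 5.5},{"x": 0,"y": 0,"z": 0,"wx": 0,"wy": 0,"wz": 0,"gripper": 5.5},{"x": 0,"y": 0,"z": 0,"wx": 0,"wy": 0,"wz": 0,"gripper": 1},{"x": 0,"y": 0,"z": 0,"wx": 0,"wy": 0,"wz": 0,"gripper": 1},{"x": 0,"y": 0,"z": 0,"wx": 0,"wy": 0,"wz": 0,"gripper": 1},{"x": 0,"y": 0,"z": 0,"wx": 0,"wy": 0,"wz": 0,"gripper": 1},{"x": 0,"y": 0,"z": 0,"wx": 0,"wy": 0,"wz": 0,"gripper": 1},{"x": 0,"y": 0,"z": 0,"wx": 0,"wy": 0,"wz": 0,"gripper": 1},{"x": 0,"y": 0,"z": 0,"wx": 0,"wy": 0,"wz": 0,"gripper": 1}], newtons=50)

```text
time_s: 3.35
position: [0.4711, -0.2291, 0.2784]
tool_rot: [[1.0, -0.0, 0.001], [-0.0, -1.0, -0.001], [0.001, 0.001, -1.0]]
ft_force: [-0.7, 0.4, 5.6]
grip_width: 0.0138
```

Request:
step_arm(increments=[{"x": 0,"y": 0,"z": -0.5,"wx": 0,"wy": 0,"wz": 0,"gripper": 1},{"x": 0,"y": 0,"z": -1,"wx": 0,"wy": 0,"wz": 0,"gripper": 1},{"x": 0,"y": 0,"z": -1.5,"wx": 0,"wy": 0,"wz": 0,"gripper": 1},{"x": 0,"y": 0,"z": -2,"wx": 0,"wy": 0,"wz": 0,"gripper": 1},{"x": 0,"y": 0,"z": -2,"wx": 0,"wy": 0,"wz": 0,"gripper": 1},{"x": 0,"y": 0,"z": -2,"wx": 0,"wy": 0,"wz": 0,"gripper": 1},{"x": 0,"y": 0,"z": -2,"wx": 0,"wy": 0,"wz": 0,"gripper": 1},{"x": 0,"y": 0,"z": -1,"wx": 0,"wy": 0,"wz": 0,"gripper": 1},{"x": 0,"y": 0,"z": 0,"wx": 0,"wy": 0,"wz": 0,"gripper": 1}], newtons=50)

```text
time_s: 4.25
position: [0.4709, -0.2289, 0.399]
tool_rot: [[1.0, 0.0, 0.002], [0.0, -1.0, -0.002], [0.002, 0.002, -1.0]]
ft_force: [-0.3, -0.2, -1.2]
grip_width: 0.0137
```

```bash
python3 - <<'E'
from h import *
w=grab('wrist','w4.png');s=grab('side','side4.png');c=grab('scene','scene4.png');o=env.observe(); print(o['position'],o['tool_rot'],o['grip_width'],o['time_s'],o['ft_force'])
p=o['position']; L=[[p[0],p[1],p[2]-.155-dz] for dz in (0,.052,.106)]
for im in(w,s,c): print(proj(im,L).round(0).tolist())
def cr(im,P,W,H):
    u,v=proj(im,[P])[0]; u=int(min(max(u-W/2,0),640-W));v=int(min(max(v-H/2,0),480-H)); print(u,v)
    return cv2.resize(im['color'][v:v+H,u:u+W],(400,300),interpolation=cv2.INTER_CUBIC)
cv2.imwrite('pics/m4.png',np.vstack([np.hstack([cr(s,L[1],133,100),cr(c,L[1],133,100)]),np.hstack([cr(w,L[1],320,240),cv2.resize(s['color'],(400,300))])]))
E
```

```text
[ 0.47089247 -0.2289504   0.39677605] [[ 9.99998966e-01 -5.96039798e-05 -1.43678623e-03]
 [-5.80053219e-05 -9.99999379e-01  1.11267832e-03]
 [-1.43685166e-03 -1.11259383e-03 -9.99998349e-01]] 0.014034002365533932 4.4 [ 0.70808529 -0.01140456  0.12052342]
[[316.0, 347.0], [316.0, 288.0], [316.0, 251.0]]
[[394.0, 266.0], [391.0, 292.0], [389.0, 317.0]]
[[169.0, 187.0], [173.0, 210.0], [178.0, 233.0]]
324 241
106 160
155 167
```

View pics/m4.png

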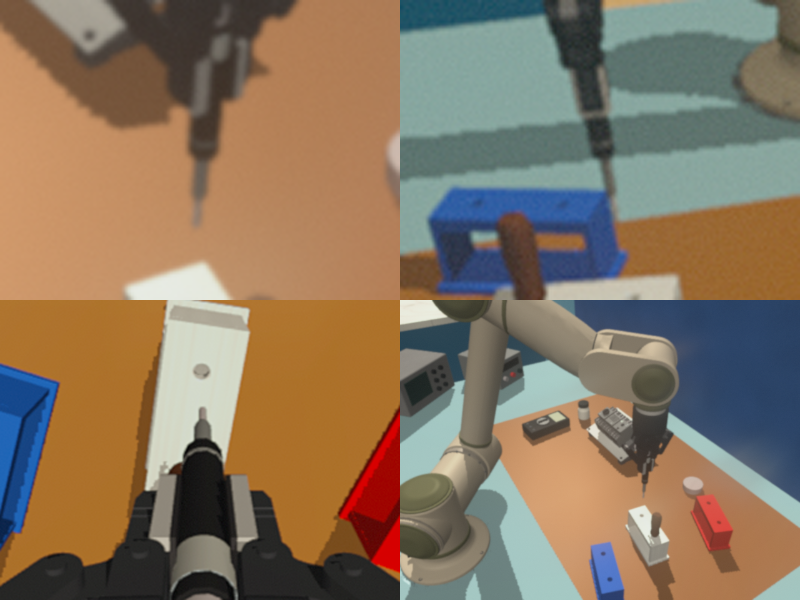

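Pen held upright and clear. Side: tip at (389.5,316). Scene: tip at (177.5,232.5). Both are within 1 px of what I predicted. Wrist: tip at (317,254), about 2 mm off in y. Now I'll carry it over to the relay and tilt 20°.

Request:
step_arm(increments=[{"x": 0.2,"y": -1,"z": -1.5,"wx": 0,"wy": 0,"wz": 0,"gripper": 1},{"x": 0.3,"y": -2,"z": -2,"wx": 0,"wy": 0,"wz": 0,"gripper": 1},{"x": 0.4,"y": -2,"z": -1.5,"wx": 0,"wy": 0,"wz": 0,"gripper": 1},{"x": 0.4,"y": -2,"z": -1,"wx": 0,"wy": 0,"wz": 0,"gripper": 1},{"x": 0.4,"y": -2,"z": 0,"wx": 0,"wy": 0,"wz": 0,"gripper": 1},{"x": 0.4,"y": -2,"z": 0,"wx": 0,"wy": 0,"wz": 0,"gripper": 1},{"x": 0.4,"y": -2,"z": 0,"wx": 0,"wy": 0,"wz": 0,"gripper": 1},{"x": 0.4,"y": -2,"z": 0,"wx": 0,"wy": 0,"wz": 0,"gripper": 1},{"x": 0.4,"y": -2,"z": 0,"wx": 0,"wy": 0,"wz": 0,"gripper": 1},{"x": 0.4,"y": -2,"z": 0,"wx": 0,"wy": 0,"wz": 0,"gripper": 1},{"x": 0.4,"y": -2,"z": 0,"wx": 0,"wy": 0,"wz": 0,"gripper": 1},{"x": 0.4,"y": -2,"z": 0,"wx": 0,"wy": 0,"wz": 0,"gripper": 1},{"x": 0.3,"y": -2,"z": 0,"wx": 0,"wy": 0,"wz": 0,"gripper": 1},{"x": 0.3,"y": -2,"z": 0,"wx": 0,"wy": 0,"wz": 0,"gripper": 1},{"x": 0.3,"y": -2,"z": 0,"wx": 0,"wy": 0,"wz": 0,"gripper": 1},{"x": 0.2,"y": -2,"z": 0,"wx": 0,"wy": 0,"wz": 0,"gripper": 1},{"x": 0.1,"y": -1.5,"z": 0,"wx": 0,"wy": 0,"wz": 0,"gripper": 1},{"x": 0.1,"y": -0.5,"z": 0,"wx": 0,"wy": 0,"wz": 0,"gripper": 1},{"x": 0,"y": 0,"z": 0,"wx": 0,"wy": 0,"wz": -0.026,"gripper": 1}])

```text
time_s: 6.3
position: [0.5291, 0.1013, 0.4573]
tool_rot: [[1.0, 0.028, -0.001], [0.028, -1.0, -0.0], [-0.001, 0.0, -1.0]]
ft_force: [-0.4, -0.4, -1.5]
grip_width: 0.014
```

Request:
step_arm(increments=[{"x": 0,"y": 0,"z": 0,"wx": 0,"wy": 0.04,"wz": 0,"gripper": 1},{"x": 0,"y": 0,"z": 0,"wx": 0,"wy": 0.06,"wz": 0,"gripper": 1},{"x": 0,"y": 0,"z": 0,"wx": 0,"wy": 0.06,"wz": 0,"gripper": 1},{"x": 0,"y": 0,"z": 0,"wx": 0,"wy": 0.06,"wz": 0,"gripper": 1},{"x": 0,"y": 0,"z": 0,"wx": 0,"wy": 0.06,"wz": 0,"gripper": 1},{"x": 0,"y": 0,"z": 0,"wx": 0,"wy": 0.04,"wz": 0,"gripper": 1},{"x": 0,"y": 0,"z": 0,"wx": 0,"wy": 0.029,"wz": 0,"gripper": 1},{"x": -1,"y": 0,"z": 1,"wx": 0,"wy": 0,"wz": 0,"gripper": 1},{"x": -0.8,"y": 0,"z": 1,"wx": 0,"wy": 0,"wz": 0,"gripper": 1},{"x": -0.5,"y": 0,"z": 0.5,"wx": 0,"wy": 0,"wz": 0,"gripper": 1},{"x": 0,"y": 0,"z": 0,"wx": 0,"wy": 0,"wz": 0,"gripper": 1},{"x": 0,"y": 0,"z": 0,"wx": 0,"wy": 0,"wz": 0,"gripper": 1}])

```text
time_s: 7.5
position: [0.5161, 0.1003, 0.4268]
tool_rot: [[0.939, 0.026, 0.343], [0.024, -1.0, 0.009], [0.343, 0.0, -0.939]]
ft_force: [-0.9, -0.1, -1.1]
grip_width: 0.0138
```

```bash
python3 - <<'E'
from h import *
w=grab('wrist','w5.png');s=grab('side','side5.png');c=grab('scene','scene5.png');o=env.observe(); print(o['position'],o['tool_rot'],o['grip_width'],o['time_s'],o['ft_force'])
R=o['tool_rot'];tip=o['position']+R@[0,.0015,.2615]
T=[tip,[.6283,.1025,.1165],[.5988,.1017,.0877]]
print(tip)
for im in(w,s,c): print(proj(im,T).round(1).tolist())
np.save('pics/p5.npy',np.c_[R,o['position']])
cv2.imwrite('pics/m5.png',np.vstack([cv2.resize(w['color'][60:320,180:480],(600,520),interpolation=cv2.INTER_CUBIC)]))
E
```

```text
[0.51611176 0.10055546 0.42687025] [[ 9.39054513e-01  2.60174843e-02  3.42782309e-01]
 [ 2.44962216e-02 -9.99661475e-01  8.76763226e-03]
 [ 3.42894381e-01  1.63586770e-04 -9.39373950e-01]] 0.013505802096690918 7.65 [-0.10704505  0.32513687 -1.11377494]
[0.60578836 0.1013487  0.18122421]
[[317.2, 254.7], [316.0, 224.1], [270.6, 218.6]]
[[348.1, 177.4], [356.2, 200.6], [344.5, 216.1]]
[[349.2, 221.9], [352.7, 255.5], [347.3, 259.3]]
```

View pics/m5.png

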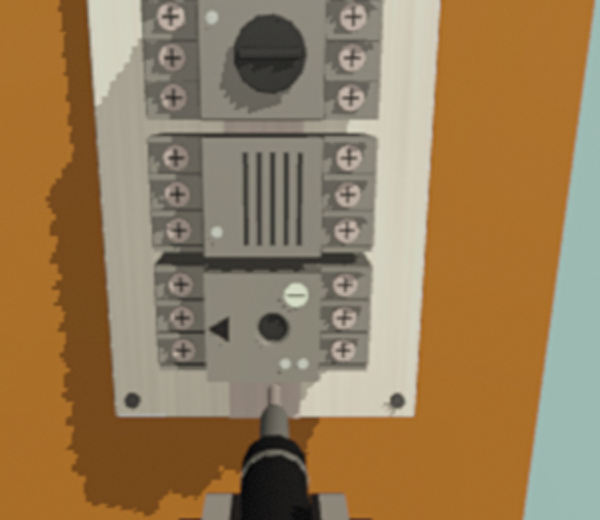

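Wrist crop: the hole at (316,223), marked screw at (270.5,218.5) and pen tip at (317.5,254) are all within 1 px of prediction. Now I'll refit with both wrist views.

```bash
python3 - <<'E'
from fit import *
w=load('wrist0.png');w5=load('w5.png')
px=np.array([(184,179),(182,247),(181,314),(518,155),(511,232),(503,304),(358,232),(188,65),(533,30)],float)/3+[330-1/3,-1/3]
ob=np.vstack([obj,[[-.0335,.036,.045],[.0335,.036,.045]]])
px5=np.array([(179,285),(181,317),(183,350),(345,285),(344,317),(343,350),(272.5,326),(178,230),(347,230),(175,157),(348,157)],float)/2+[180-.25,60-.25]
ob5=np.vstack([ob,[[-.0335,.064,.045],[.0335,.064,.045]]])
P5=np.load('pics/p5.npy')
for v in ([(w5,ob5,px5)],[(w,ob,px),(w5,ob5,px5)]):
  for t in (None,20.):
    x,(P,R),e,s=fit(v,t); print(x.round(4),round(e,2),'screw',P[1].round(4),'hole',P[6].round(4))
    tip=P5[:,3]+P5[:,:3]@[0,.0015,.2615]
    print(' in tool cm: hole',(100*P5[:,:3].T@(P[6]-tip)).round(2),'screw',(100*P5[:,:3].T@(P[1]-tip)).round(2))
E
```

```text
[ 0.6453  0.1031  0.0572  1.4682 19.7374] 0.35 screw [0.5985 0.1019 0.0882] hole [0.6281 0.1027 0.1169]
 in tool cm: hole [-0.11 -0.07  6.81] screw [-3.87 -0.08  8.49]
[0.6455 0.1031 0.0573 1.5042] 0.35 screw [0.5986 0.1019 0.0881] hole [0.628  0.1027 0.1169]
 in tool cm: hole [-0.11 -0.07  6.8 ] screw [-3.87 -0.07  8.5 ]
[ 0.6451  0.1029  0.0565  1.4756 19.1681] 0.32 screw [0.5987 0.1018 0.088 ] hole [0.6285 0.1025 0.1164]
 in tool cm: hole [-0.09 -0.06  6.87] screw [-3.86 -0.06  8.52]
[0.6457 0.103  0.0567 1.4941] 0.34 screw [0.5988 0.1017 0.0875] hole [0.6283 0.1025 0.1163]
 in tool cm: hole [-0.11 -0.06  6.87] screw [-3.86 -0.06  8.56]
```

Request:
step_arm(increments=[{"x": -0.1,"y": -0.05,"z": 0.5,"wx": 0,"wy": 0,"wz": 0,"gripper": 1},{"x": 0,"y": 0,"z": 1,"wx": 0,"wy": 0,"wz": 0,"gripper": 1},{"x": 0,"y": 0,"z": 1.2,"wx": 0,"wy": 0,"wz": 0,"gripper": 1},{"x": 0,"y": 0,"z": 1.2,"wx": 0,"wy": 0,"wz": 0,"gripper": 1},{"x": 0,"y": 0,"z": 1,"wx": 0,"wy": 0,"wz": 0,"gripper": 1},{"x": 0,"y": 0,"z": 0.8,"wx": 0,"wy": 0,"wz": 0,"gripper": 1},{"x": 0,"y": 0,"z": 0.3,"wx": 0,"wy": 0,"wz": 0,"gripper": 1},{"x": 0,"y": 0,"z": 0,"wx": 0,"wy": 0,"wz": 0,"gripper": 1},{"x": 0,"y": 0,"z": 0,"wx": 0,"wy": 0,"wz": 0,"gripper": 1}])

```text
time_s: 8.55
position: [0.5355, 0.1017, 0.37]
tool_rot: [[0.939, 0.026, 0.343], [0.024, -1.0, 0.009], [0.343, 0.0, -0.939]]
ft_force: [0.4, 0.0, -0.0]
grip_width: 0.0138
```

```bash
python3 - <<'E'
from h import *
w=grab('wrist','w6.png');s=grab('side','side6.png');c=grab('scene','scene6.png');o=env.observe(); print(o['position'],o['time_s'],o['ft_force'])
R=o['tool_rot'];tip=o['position']+R@[0,.0015,.2615]
T=[tip,[.6282,.1026,.1166],[.5988,.1018,.0877]]
print(tip, R.T@(T[1]-tip)*100)
for im in(w,s,c): print(proj(im,T).round(1).tolist())
print([env.observe()['ft_force'].round(2) for i in range(3)])
cv2.imwrite('pics/m6.png',np.hstack([cv2.resize(w['color'][180:280,266:366],(400,400),interpolation=cv2.INTER_CUBIC),cv2.resize(s['color'][150:250,300:400],(400,400),interpolation=cv2.INTER_CUBIC)]))
E
```

```text
[0.53540308 0.1016908  0.37011162] 8.7 [ 0.34803927  0.28179725 -0.11560315]
[0.62506427 0.10250987 0.12446003] [ 0.02521749 -0.00089603  0.84591602]
[[317.1, 255.1], [317.5, 250.6], [262.6, 242.3]]
[[355.0, 197.8], [356.1, 200.5], [344.5, 216.1]]
[[352.3, 251.3], [352.7, 255.4], [347.3, 259.3]]
[array([ 0.35,  0.28, -0.12]), array([ 0.35,  0.28, -0.12]), array([ 0.35,  0.28, -0.12])]
```

View pics/m6.png

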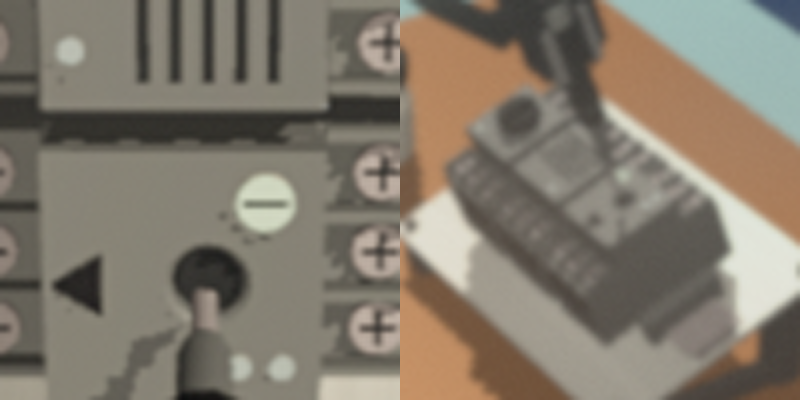

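Wrist: the tip (317.5,253) is right at the hole (318.5,250), within 1 mm sideways. Now pressing in steps.

Request:
step_arm(increments=[{"x": 0.05,"y": 0,"z": 0.3,"wx": 0,"wy": 0,"wz": 0,"gripper": 1},{"x": 0,"y": 0,"z": 0.4,"wx": 0,"wy": 0,"wz": 0,"gripper": 1},{"x": 0,"y": 0,"z": 0.3,"wx": 0,"wy": 0,"wz": 0,"gripper": 1},{"x": 0,"y": 0,"z": 0.15,"wx": 0,"wy": 0,"wz": 0,"gripper": 1},{"x": 0,"y": 0,"z": 0.1,"wx": 0,"wy": 0,"wz": 0,"gripper": 1},{"x": 0,"y": 0,"z": 0,"wx": 0,"wy": 0,"wz": 0,"gripper": 1},{"x": 0,"y": 0,"z": 0,"wx": 0,"wy": 0,"wz": 0,"gripper": 1}])

```text
time_s: 9.4
position: [0.5402, 0.1018, 0.3582]
tool_rot: [[0.939, 0.026, 0.342], [0.024, -1.0, 0.009], [0.342, -0.0, -0.94]]
ft_force: [-1.6, 0.4, 2.0]
grip_width: 0.0139
```

Request:
step_arm(increments=[{"x": 0,"y": 0,"z": 0.1,"wx": 0,"wy": 0,"wz": 0,"gripper": 1},{"x": 0,"y": 0,"z": 0.1,"wx": 0,"wy": 0,"wz": 0,"gripper": 1},{"x": 0,"y": 0,"z": 0,"wx": 0,"wy": 0,"wz": 0,"gripper": 1},{"x": 0,"y": 0,"z": 0,"wx": 0,"wy": 0,"wz": 0,"gripper": 1}])

```text
time_s: 9.8
position: [0.5409, 0.1018, 0.3562]
tool_rot: [[0.939, 0.026, 0.342], [0.024, -1.0, 0.009], [0.342, 0.0, -0.94]]
ft_force: [-1.3, -0.3, 2.0]
grip_width: 0.0137
```

Request:
step_arm(increments=[{"x": 0,"y": 0,"z": 0.1,"wx": 0,"wy": 0,"wz": 0,"gripper": 1},{"x": 0,"y": 0,"z": 0.1,"wx": 0,"wy": 0,"wz": 0,"gripper": 1},{"x": 0,"y": 0,"z": 0,"wx": 0,"wy": 0,"wz": 0,"gripper": 1},{"x": 0,"y": 0,"z": 0,"wx": 0,"wy": 0,"wz": 0,"gripper": 1}])

```text
time_s: 10.2
position: [0.5416, 0.1018, 0.3544]
tool_rot: [[0.939, 0.026, 0.342], [0.024, -1.0, 0.009], [0.342, 0.0, -0.94]]
ft_force: [-3.2, -0.5, 4.0]
grip_width: 0.014
```

```bash
python3 - <<'E'
from h import *
f=[]
for i in range(5):
    grab('side'); o=env.observe(); f.append(o['tool_rot'].T@o['ft_force'])
print(np.array(f).round(2),o['position'],o['time_s'])
E
```

```text
[[-1.29  0.24 -5.25]
 [-0.71  0.89 -3.92]
 [-1.9   0.37 -4.71]
 [-0.97 -0.58 -4.19]
 [-0.86 -0.08 -3.65]] [0.54159417 0.10183031 0.35436509] 10.45
```

Request:
step_arm(increments=[{"x": 0,"y": 0,"z": 0.1,"wx": 0,"wy": 0,"wz": 0,"gripper": 1},{"x": 0,"y": 0,"z": 0.1,"wx": 0,"wy": 0,"wz": 0,"gripper": 1},{"x": 0,"y": 0,"z": 0,"wx": 0,"wy": 0,"wz": 0,"gripper": 1},{"x": 0,"y": 0,"z": 0,"wx": 0,"wy": 0,"wz": 0,"gripper": 1},{"x": 0,"y": 0,"z": 0,"wx": 0,"wy": 0,"wz": 0,"gripper": 1}])

```text
time_s: 10.95
position: [0.5423, 0.1019, 0.3525]
tool_rot: [[0.939, 0.026, 0.342], [0.024, -1.0, 0.009], [0.342, 0.0, -0.94]]
ft_force: [-3.2, 0.3, 4.7]
grip_width: 0.014
```

```bash
python3 - <<'E'
from h import *
f=[]
for i in range(6):
    grab('wrist','w7.png'); o=env.observe(); f.append(o['tool_rot'].T@o['ft_force'])
print(np.mean(f,0).round(2),np.std(f,0).round(2),o['position'],o['time_s'])
E
```

```text
[-1.38 -0.11 -6.08] [0.64 0.16 0.23] [0.54227427 0.10184696 0.35255042] 11.25
```

The button is fully in: about 6 N on the axis, and travel of 18.5 mm matches the model exactly. Retract and shift to the screw (relay x -37.5 mm).

Request:
step_arm(increments=[{"x": 0,"y": 0,"z": -0.3,"wx": 0,"wy": 0,"wz": 0,"gripper": 1},{"x": 0,"y": 0,"z": -0.7,"wx": 0,"wy": 0,"wz": 0,"gripper": 1},{"x": 0,"y": 0,"z": -1,"wx": 0,"wy": 0,"wz": 0,"gripper": 1},{"x": 0,"y": 0,"z": -1,"wx": 0,"wy": 0,"wz": 0,"gripper": 1},{"x": 0,"y": 0,"z": -1,"wx": 0,"wy": 0,"wz": 0,"gripper": 1},{"x": -0.5,"y": 0,"z": 0,"wx": 0,"wy": 0,"wz": 0,"gripper": 1},{"x": -1,"y": 0,"z": 0,"wx": 0,"wy": 0,"wz": 0,"gripper": 1},{"x": -1,"y": 0,"z": 0,"wx": 0,"wy": 0,"wz": 0,"gripper": 1},{"x": -0.8,"y": 0,"z": 0,"wx": 0,"wy": 0,"wz": 0,"gripper": 1},{"x": -0.45,"y": 0,"z": 0,"wx": 0,"wy": 0,"wz": 0,"gripper": 1},{"x": 0,"y": 0,"z": 1,"wx": 0,"wy": 0,"wz": 0,"gripper": 1},{"x": 0,"y": 0,"z": 1,"wx": 0,"wy": 0,"wz": 0,"gripper": 1},{"x": 0,"y": 0,"z": 1,"wx": 0,"wy": 0,"wz": 0,"gripper": 1},{"x": 0,"y": 0,"z": 0.7,"wx": 0,"wy": 0,"wz": 0,"gripper": 1},{"x": 0,"y": 0,"z": 0.3,"wx": 0,"wy": 0,"wz": 0,"gripper": 1},{"x": 0,"y": 0,"z": 0,"wx": 0,"wy": 0,"wz": 0,"gripper": 1},{"x": 0,"y": 0,"z": 0,"wx": 0,"wy": 0,"wz": 0,"gripper": 1}])

```text
time_s: 12.95
position: [0.5071, 0.1009, 0.3398]
tool_rot: [[0.939, 0.026, 0.342], [0.024, -1.0, 0.009], [0.342, -0.0, -0.94]]
ft_force: [-0.5, -0.1, -0.4]
grip_width: 0.0138
```

```bash
python3 - <<'E'
from h import *
f=[]
for i in range(6):
    w=grab('wrist','w8.png'); o=env.observe(); f.append(o['tool_rot'].T@o['ft_force'])
s=grab('side','side8.png')
print(np.mean(f,0).round(2),o['position'],o['time_s'])
R=o['tool_rot'];tip=o['position']+R@[0,.0015,.2615]; T=[tip,[.6282,.1026,.1166],[.5988,.1018,.0877]]
print(R.T@(T[2]-tip)*100,proj(w,T).round(1).tolist(),proj(s,T).round(1).tolist())
cv2.imwrite('pics/m8.png',np.hstack([cv2.resize(w['color'][200:300,266:366],(400,400),interpolation=cv2.INTER_CUBIC),cv2.resize(s['color'][150:250,300:400],(400,400),interpolation=cv2.INTER_CUBIC)]))
E
```

```text
[-0.42 -0.26  0.37] [0.50699714 0.10092038 0.33981878] 13.25
[-6.29557879e-03 -3.57608254e-04  6.80985161e-01] [[317.0, 255.1], [379.7, 260.9], [316.9, 251.4]] [[343.6, 213.9], [356.1, 200.5], [344.5, 216.1]]
```

View pics/m8.png

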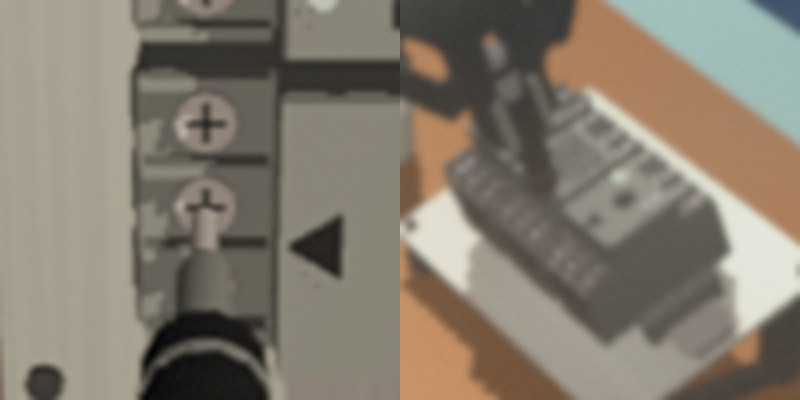

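The tip sits over the marked middle screw: crop (206,213) against a head at (205,207), with the arrow pointing at it. The expected gap is 6.8 mm, so I'm advancing gently.

Request:
step_arm(increments=[{"x": 0,"y": 0,"z": 0.3,"wx": 0,"wy": 0,"wz": 0,"gripper": 1},{"x": 0,"y": 0,"z": 0.2,"wx": 0,"wy": 0,"wz": 0,"gripper": 1},{"x": 0,"y": 0,"z": 0.1,"wx": 0,"wy": 0,"wz": 0,"gripper": 1},{"x": 0,"y": 0,"z": 0.1,"wx": 0,"wy": 0,"wz": 0,"gripper": 1},{"x": 0,"y": 0,"z": 0.1,"wx": 0,"wy": 0,"wz": 0,"gripper": 1},{"x": 0,"y": 0,"z": 0.1,"wx": 0,"wy": 0,"wz": 0,"gripper": 1},{"x": 0,"y": 0,"z": 0,"wx": 0,"wy": 0,"wz": 0,"gripper": 1},{"x": 0,"y": 0,"z": 0,"wx": 0,"wy": 0,"wz": 0,"gripper": 1},{"x": 0,"y": 0,"z": 0,"wx": 0,"wy": 0,"wz": 0,"gripper": 1}])

```text
time_s: 14.2
position: [0.5101, 0.101, 0.3313]
tool_rot: [[0.939, 0.026, 0.342], [0.024, -1.0, 0.009], [0.342, 0.0, -0.94]]
ft_force: [-1.6, 0.4, 4.2]
grip_width: 0.0139
```

```bash
cat > m.py <<'E'
from h import *
f=[]
for i in range(8):
    w=grab('wrist','w9.png'); o=env.observe(); f.append(o['tool_rot'].T@o['ft_force'])
s=grab('side','side9.png')
print(np.mean(f,0).round(2),np.std(f,0).round(2),o['position'],o['time_s'],o['grip_width'])
R=o['tool_rot'];tip=o['position']+R@[0,.0015,.2615]; print(R.T@([.5988,.1018,.0877]-tip)*100)
cv2.imwrite('pics/m9.png',np.hstack([cv2.resize(w['color'][200:300,266:366],(400,400),interpolation=cv2.INTER_CUBIC),cv2.resize(s['color'][150:250,300:400],(400,400),interpolation=cv2.INTER_CUBIC)]))
E
python3 m.py
```

```text
[-0.79 -0.29 -4.02] [0.57 0.31 0.44] [0.51014629 0.10101001 0.33118242] 14.6 0.013699981369873562
[ 1.53642713e-04  1.54576927e-03 -2.38323691e-01]
```

Request:
step_arm(increments=[{"x": 0,"y": 0,"z": 0.06,"wx": 0,"wy": 0,"wz": 0,"gripper": 1},{"x": 0,"y": 0,"z": 0,"wx": 0,"wy": 0,"wz": 0,"gripper": 1},{"x": 0,"y": 0,"z": 0,"wx": 0,"wy": 0,"wz": 0,"gripper": 1},{"x": 0,"y": 0,"z": 0,"wx": 0,"wy": 0,"wz": 0,"gripper": 1}])

```text
time_s: 15.05
position: [0.5103, 0.101, 0.3306]
tool_rot: [[0.939, 0.026, 0.342], [0.024, -1.0, 0.009], [0.342, -0.0, -0.94]]
ft_force: [-2.7, 0.8, 4.1]
grip_width: 0.0142
```

```bash
python3 m.py
```

```text
[-0.87  0.04 -4.73] [0.46 0.49 0.51] [0.51034358 0.10101015 0.33060489] 15.45 0.013571942757686103
[ 0.00224733  0.00070728 -0.29933747]
```

View pics/m9.png

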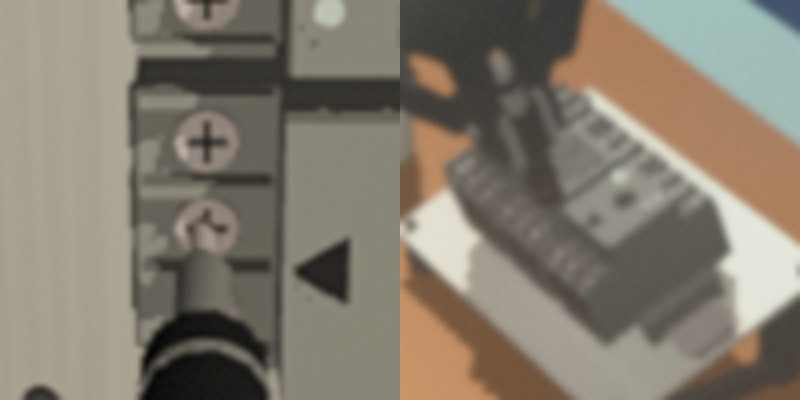

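The tip rests on the marked screw's head, at crop (205,235) with the head centre at (206,229), about 1 mm off. The axial force is about 5 N above the free baseline and the pin is about 3 mm in. Handing in.

```bash
python3 -c "
from rig import env; print(env.close_job())"
```

```text
the job is handed in; nothing more can be done
None
```

I handed the job in with the pen's tip on the marked screw, after pressing the relay's reset button fully in and letting it spring back. `env.close_job()` gives no verdict, so what follows is from my own checks.

- **Reset button:** I pressed it with about 6 N along the pen's axis; 4 N is enough to push it fully in. The 18.5 mm of travel matched the expected button and pin movement. I didn't look at the button itself afterwards, only that the axial force fell back to about zero when I withdrew.
- **Screw:** The tip is on the head of the screw the arrow points at, about 1 mm from its middle in the last picture. The axial force is about 5 N above the free reading, and the pin is about 3.0 mm in by position.
- **Angle:** The tool is square to the face within about 1 degree of the fitted slope. The pen looked straight in the jaws.
- **Rest of the bench:** My moves stayed clear of the other tools and objects, and the stand, nut driver, red and blue stands and tin looked undisturbed after the pen was lifted out. I took no final picture of the whole bench. The clock stood at about 15.5 s of the 48 s allowed.

Three readings disagreed or were off:
- The gripper read about 14 mm on the 16 mm handle, although the hold was steady throughout.
- A small sideways force of about 0.5–1.4 N showed during both presses.
- My first move call was refused because some keys were missing; nothing moved.

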